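Show the red-tulip plaque to the inspection camera

ROBOT

A 6-joint arm with a two-finger parallel gripper is mounted at the origin on the work surface. World frame = base frame: x ahead of the robot, y to its left, z up, the work surface at z = 0. Lengths are in m, angles in rad, forces in N, time in s.
With the tool pointing down it reaches from about 0.35 to 0.775 m from the base axis. Payload 7.3 kg.
Tool frame: the origin (TCP) lies at the very end of the fingers, on their centre line; the grasp point (between the pads) lies 19 mm behind it; z points along the fingers, y is the line along which they close (so a half turn about z gives the same grasp; the last joint's range is limited). The gripper opens to 92 mm and grips with 3 to 60 N. Pads are 19 mm wide; open, the fingers measure 130 mm over their backs; the gripper's body (75 mm by 190 mm) begins 47 mm behind the grasp point.
Start: joints at [-1.434, 0.342, 1.524, -0, 1.275, -0.146], TCP at [0.147, -0.504, 0.227] pointing down, gripper open.
Joint ranges: [-2.53, 2.53], [-0.77, 2.02], [0.04, 2.7], [-1, 4.14], [0.28, 2.66], [-3.11, 3.11]. Speed limits (rad/s): [2.57, 2.57, 3.14, 3.14, 3.14, 3.14].

INTERFACE

Orientations are given as a unit quaternion [x, y, z, w].
In Python, from cell import manip, viewer, telemetry, close_job gives the robot as it stands (manip), with the cameras (viewer), the job as plain functions and the readings (telemetry).
- The arm moves only by the shell command python3 steer.py 'ROWS' [OPENING] [FORCE]. ROWS is a JSON list of rows, 1 to 12 of them, each of 4 numbers: dx, dy, dz in m, then a turn about the tool's z in rad; each row is the pose to reach, as a shift and turn from the pose commanded when the command began, along the tool's axes at that moment; what a row does not reach only later rows make up. A row lasts 1/10 s, in which the tool goes at most 0.05 m and 0.15 rad, less where a joint would pass 70% of its speed; a pose out of reach is approached as far as the arm can. OPENING is the finger opening in m, set as the command begins (- or left out keeps the last). The fingers move at their own pace and stop on an object; FORCE is the grip in N (left out, the last holds). Time passes only in rows, so rows that do not move let the fingers close. It prints the time, the measured TCP pose, the force, the opening and the grip force at its end.
- telemetry.get_state(): the state, without advancing time (a new reading comes with each control period).
- viewer.read_camera(name): name is "scene" or "top" or "wrist"; returns the picture (384x512x3 uint8, blue, green, red); there is no depth.
- viewer.calibration(name): a dict with "fx", "fy", "cx", "cy" (pixels), "pose" (4x4, takes a point from camera to world coordinates). Camera axes: x right, y down, z forward; pixel columns grow to the right and rows downward; lengths in m; the calibration is good to about 2 mm. The wrist camera is an equidistant fisheye: a pixel r from the principal point sees the ray r / f radians off the axis. A picture is of the moment at which its call begins: read the wrist's pose just before it. calibration takes no time and is no camera call; for the wrist camera it gives the pose at the moment of the call.
- close_job(): hands the job in; it is judged then, once.
The state is a dict: "t": time; "qpos": joint angles; "qd": joint speeds; "joint_efforts": joint torques, N m; "eef_pos": TCP position; "orientation": TCP orientation; "ft_force": force on the tool from outside, world axes, zero at the start; "torque": the same for the moment, N m; "gripper_width": finger opening in m; "grip_force": force on a finger pad.
Only numpy, scipy, OpenCV 4.12 (cv2) and the standard library are available. Lean on these libraries where they do the work, as an engineer would, in place of code of your own. Each camera call takes 0.05 s, during which the arm holds its last target. There are 200 camera calls.

TASK

Switch the inspection camera on with its key: lift the orange key out of its wooden holder, push it fully into the key switch, turn it clockwise to the stop and leave it in there. Then lift the painted plaque with the red tulip out of the drying rack and hold it up in the air in front of the camera, with the middle of the plaque on the lens axis 200 mm from the lens (straight above the white cross on the camera's foot), the painted face square to the lens, so leaning back a little, and the tulip the right way up. Finish while holding it still there, and leave the other plaques, jars, glue, brush and carton alone.

Things in the scene. Friction and masses are not known exactly. Their poses are not given: they have to be found in the camera images.
- key: Key, 67 mm tall, 40 g. Origin at the blade's lower tip, z up. Steel blade 6 (x) x 16 (y) x 22 mm, from z = 0; round collar 24 mm across from z = 22 to 27; orange bow 12 mm thick (x), 34 mm wide (y) from z = 27 to 67. The blade fits either way round. At the start it stands upright in the holder, its collar resting on the holder's top.
- holder: Fixed dark wooden block 50 x 50 x 30 mm with a slot (8.5 x 18.5 mm, 26 mm deep) in its top in which the key stands; origin at the centre of its underside. Holder and switch stand mid-table, one nearer to the robot than the other; which is which varies.
- slot (a point): Mouth of the key slot in the turning lock barrel (48 mm across) on the fixed grey switch box (80 x 80 x 20 mm): 50 mm above the table, on the barrel's vertical axis, z up; turns with the barrel. Slot 8.5 mm along x, 18.5 mm along y (1.2 mm play all round the blade), 26 mm deep, chamfered. Key fully in: collar rests on the mouth. Green dot: on side.
- lock (a joint): Angle of the lock barrel, rad: starts between 0 and 0.15, grows clockwise seen from above, stop (camera on) at 1.3. It stays where it is left; it turns against about 0.05 N m of friction. The blade has about 0.15 rad of play in the slot before it drives the barrel.
- plaque_red: The plaque to show: wooden board, 70 mm wide (y), 95 mm tall (z), 12 mm thick (x), origin at the middle of its lower edge, 40 to 85 g. Its +x face is black with a gold border and a red tulip (flower towards +z, ending 18 mm below the top edge); -x face plain wood; top edge red. It stands upright in one of the rack's three pockets.
- plaque_red_mid (a point): Middle of the red-tulip plaque, 47.5 mm above its lower edge; axes as the plaque's.
- plaque_blue: Plaque like the red one with a blue tulip and blue top edge, 70 mm wide (y), 95 mm tall (z), 12 mm thick (x), origin at the middle of its lower edge. Leave it alone.
- plaque_yellow: Plaque like the red one with a yellow tulip and yellow top edge, 70 mm wide (y), 95 mm tall (z), 12 mm thick (x), origin at the middle of its lower edge. Leave it alone.
- rack: Fixed pale wooden rack 70 (x) x 290 (y) x 32 mm high, origin at the centre of its underside. Three pockets at y = -95, 0 and 95 mm, each 15 x 73 mm, 22 mm deep (floor 10 mm above the table); the plaques stand in them, painted faces towards the rack's +x, and rise 105 mm above the table. Their order varies.
- camstand: Fixed foot of the inspection camera: black plate 110 mm wide (y), 6 mm thick, from x = -60 to 330 mm, with a 300 mm post at x = 295 mm that carries the camera. Origin on the table under the white cross on the plate, straight below the viewing point. The camera looks towards this frame's -x.
- view (a point): Viewing point in the air, 190 mm above the table straight over the white cross, 200 mm from the lens on its axis. x points at the lens (17 degrees, 0.3 rad, upward of level), y level, z is the image's upward direction. A plaque shown rightly has its middle here and its x, y, z axes along these.
- sight (a point): Point on the lens axis half way between the viewing point and the lens, 100 mm from each; axes as the viewing point's. The lens itself (black, 30 mm across, in a white ring light 76 mm across) lies 249 mm above the table.
- jar_gold: Amber jar with brass lid, 48 mm across, 45 mm high, origin under its centre. Leave it alone.
- jar_brown: Brown jar with white lid, 48 mm across, 45 mm high, origin under its centre. Leave it alone.
- glue: White glue bottle, red cap, 48 mm across, 130 mm high, origin under its centre. Leave it alone.
- brush: Blue brush, 200 mm long, lying on the table near the robot. Leave it alone.
- carton: Small black carton, 50 x 50 x 60 mm, origin under its centre. Leave it alone.

How it is judged:
By the outcome, as a careful person would: the job done as asked, in the order asked, and still so for the second after the job is handed in, while the arm keeps its last pose, push and grip.
It also fails if it takes over 51 s, if anything falls off the work surface, if the arm or the gripper's body presses on something with over 40 N, if the wrist force passes 120 N, or if a joint passes its speed limit or range.

## Working session

There is one attempt and no reset: what is moved stays moved. The work goes in short steps, Python scripts to look and compute and a shell command to move; the robot and the scene stay as the last step left them, time stands still between calls to the robot, and variables do not carry over. Pictures are saved under pics/ and viewed, at most 10 in all, crops included, and the job is handed in when it is done.

```bash
ls; mkdir -p pics; python3 - <<'E'
from cell import manip, viewer, telemetry, close_job
import cv2,numpy as np
print(telemetry.get_state())
for n in("scene","top","wrist"):
    c=viewer.calibration(n);print(n,{k:np.round(v,4).tolist() for k,v in c.items()})
    cv2.imwrite(f"pics/{n}0.png",viewer.read_camera(n))
a=cv2.imread("pics/scene0.png");b=cv2.imread("pics/top0.png")
E
```

```text
cell.py
pics
steer.py
{'t': 0.0, 'qpos': array([-1.43401914e+00,  3.42727620e-01,  1.52503890e+00,  1.01692144e-05,
        1.27535331e+00, -1.46000355e-01]), 'qd': array([ 0.00113806,  0.00033894,  0.00085826,  0.00027369,  0.00256446,
       -0.00087869]), 'joint_efforts': array([ 1.15811695e-04, -4.31243598e+01, -2.44211608e+01,  7.18395668e-02,
        5.60213474e-02, -1.16346532e-04]), 'eef_pos': array([ 0.14645622, -0.50373853,  0.22603477]), 'orientation': array([ 9.90021168e-01,  1.40916655e-01,  8.38445590e-06, -7.63556465e-04]), 'ft_force': array([ 0.14395799, -0.03824322,  0.17601756]), 'torque': array([0.01735575, 0.00357415, 0.00527558]), 'grip_force': 0.0, 'gripper_width': 0.09176695636556724}
scene {'fx': 470.2457, 'fy': 470.2457, 'cx': 249.8133, 'cy': 188.9641, 'pose': [[0.242, 0.5967, -0.7651, 1.4911], [0.9701, -0.1362, 0.2007, -0.2612], [0.0156, -0.7908, -0.6118, 0.9042], [0.0, 0.0, 0.0, 1.0]]}
top {'fx': 413.3203, 'fy': 413.3203, 'cx': 247.658, 'cy': 200.4009, 'pose': [[-0.0034, -0.9844, 0.1757, 0.3379], [-0.9996, 0.0082, 0.0264, -0.0185], [-0.0275, -0.1755, -0.9841, 1.3566], [0.0, 0.0, 0.0, 1.0]]}
wrist {'fx': 297.3186, 'fy': 297.3186, 'cx': 257.6012, 'cy': 190.1516, 'pose': [[0.2787, -0.9185, -0.2804, 0.2222], [-0.9604, -0.2672, -0.0793, -0.4825], [-0.0021, 0.2914, -0.9566, 0.3842], [0.0, 0.0, 0.0, 1.0]]}
```

View pics/top0.png

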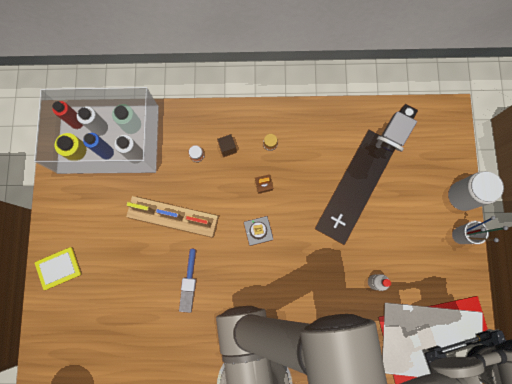

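View pics/scene0.png

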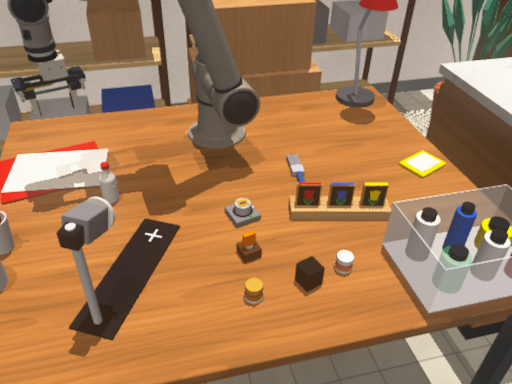

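The top view shows the holder with the key at (264,184), the switch at (258,230), the rack with red at the right end (200,220), and the cross at (338,221). The scene view agrees: painted faces point away from the robot, and the red plaque is at (308,195).

```bash
cat > lib.py <<'E'
from cell import manip, viewer, telemetry, close_job
import cv2,numpy as np
from scipy.spatial.transform import Rotation as R
def shot(n,f=None):
    c=viewer.calibration(n);im=viewer.read_camera(n)
    if f: cv2.imwrite(f"pics/{f}.png",im); np.save(f"pics/{f}.npy",c["pose"])
    return c,im
def ray(n,c,uv):
    x=(uv[0]-c["cx"])/c["fx"];y=(uv[1]-c["cy"])/c["fy"]
    if n=="wrist":
        r=np.hypot(x,y);s=np.sin(r)/max(r,1e-9);d=np.array([x*s,y*s,np.cos(r)])
    else: d=np.array([x,y,1.]);d/=np.linalg.norm(d)
    T=np.array(c["pose"]);return T[:3,3],T[:3,:3]@d
def plane(n,c,uv,z):
    o,d=ray(n,c,uv);return o+d*(z-o[2])/d[2]
def tri(*rays):
    A=sum(np.eye(3)-np.outer(d,d) for o,d in rays);b=sum((np.eye(3)-np.outer(d,d))@o for o,d in rays)
    p=np.linalg.solve(A,b);return p,[1000*np.linalg.norm(np.cross(p-o,d)) for o,d in rays]
def blobs(im,lo,hi,amin=15):
    m=cv2.inRange(cv2.cvtColor(im,cv2.COLOR_BGR2HSV),np.array(lo),np.array(hi))
    n,l,s,ce=cv2.connectedComponentsWithStats(m)
    return [(ce[i].round(1),s[i].tolist()) for i in range(1,n) if s[i][4]>=amin],l
def delta(p,yaw):
    "shift and turn in tool axes to bring TCP to p with tool y axis at world angle yaw (mod pi)"
    s=telemetry.get_state();T=R.from_quat(s["orientation"]).as_matrix()
    cur=np.arctan2(T[1,1],T[0,1]);t=-((yaw-cur+np.pi/2)%np.pi-np.pi/2)
    print("delta",np.round(T.T@(np.array(p)-s["eef_pos"]),4),"turn",round(t,3),"q6",round(s["qpos"][5],3),"yaw",round(cur,3),"pos",np.round(s["eef_pos"],4))
E
python3 - <<'E'
from lib import *
a={n:(viewer.calibration(n),cv2.imread(f"pics/{n}0.png")) for n in("scene","top")}
for n,(c,im) in a.items():
    print(n)
    for k,lo,hi in(("orange",(8,180,150),(20,255,255)),("red",(0,170,100),(6,255,255)),("blue",(108,120,80),(125,255,255)),("white",(0,0,215),(179,40,255))):
        print(k,[(x[0].tolist(),x[1]) for x in blobs(im,lo,hi)[0] if x[1][4]<600])
c=a["top"][0]
for nm,uv,z in(("switch",(258,230),.05),("key",(264,183),.063),("cross",(338,221),.006),("red",(200,220),.105),("rackR",(217,225),.03),("rackL",(128,206),.03),("cam",(397,130),.25)):
    print(nm,plane("top",c,uv,z).round(3))
T=R.from_quat(telemetry.get_state()["orientation"]).as_matrix();W=viewer.calibration("wrist")["pose"];print("cam in tool",(T.T@(W[:3,3]-telemetry.get_state()["eef_pos"])).round(3),(T.T@W[:3,:3]).round(2).tolist())
E
```

```text
scene
orange [([313.0, 182.0], [306, 182, 15, 1, 15]), ([242.7, 202.8], [239, 201, 8, 5, 20]), ([248.8, 237.5], [242, 230, 15, 17, 174]), ([252.3, 288.7], [245, 284, 18, 8, 29])]
red [([379.1, 4.3], [360, 0, 38, 11, 338]), ([77.8, 146.9], [46, 141, 52, 11, 218]), ([13.3, 184.6], [0, 158, 56, 46, 592]), ([104.2, 165.5], [101, 162, 7, 8, 41]), ([308.6, 183.0], [298, 182, 23, 3, 24]), ([308.4, 194.1], [304, 190, 10, 10, 79])]
blue [([300.2, 176.7], [297, 172, 7, 10, 40]), ([341.4, 183.4], [332, 183, 22, 2, 36]), ([461.9, 227.2], [447, 206, 30, 39, 524])]
white [([59.0, 56.9], [55, 54, 8, 6, 22]), ([427.9, 93.1], [421, 90, 12, 10, 73]), ([427.5, 112.0], [425, 109, 6, 6, 15]), ([418.1, 119.4], [408, 110, 20, 19, 104]), ([422.6, 161.7], [407, 153, 33, 18, 324]), ([297.3, 167.4], [292, 164, 12, 7, 67]), ([109.8, 177.3], [106, 174, 8, 7, 31]), ([79.1, 184.4], [74, 182, 11, 5, 44]), ([102.5, 200.6], [93, 197, 19, 11, 48]), ([427.3, 219.2], [416, 210, 24, 16, 122]), ([3.2, 217.2], [1, 212, 5, 12, 20]), ([69.5, 226.1], [65, 223, 10, 7, 55]), ([471.9, 241.7], [466, 227, 13, 33, 195]), ([152.7, 2
[... 847 characters left out ...]
([124.7, 145.0], [115, 135, 18, 17, 80]), ([392.1, 143.0], [385, 139, 15, 9, 35]), ([194.8, 151.5], [189, 146, 12, 12, 110]), ([486.0, 174.4], [483, 172, 6, 9, 21]), ([477.6, 187.5], [473, 174, 11, 25, 114]), ([337.9, 220.6], [332, 215, 13, 12, 31]), ([67.0, 259.2], [57, 253, 16, 16, 36]), ([187.7, 284.7], [182, 279, 12, 12, 106]), ([407.7, 306.7], [404, 305, 9, 5, 21]), ([480.8, 320.8], [479, 313, 3, 18, 22])]
switch [ 0.476 -0.016  0.05 ]
key [ 0.625 -0.036  0.063]
cross [ 0.508 -0.278  0.006]
red [0.502 0.161 0.105]
rackR [0.495 0.117 0.03 ]
rackL [0.559 0.41  0.03 ]
cam [ 0.731 -0.404  0.25 ]
cam in tool [ 0.079  0.001 -0.158] [[-0.0, -0.96, -0.29], [1.0, -0.0, -0.0], [0.0, -0.29, 0.96]]
```

```bash
python3 -c "
from lib import *
delta([.55,-.026,.22],0.)"
```

```text
delta [ 0.5208 -0.3463  0.0067] turn -1.288 q6 -0.146 yaw -1.288 pos [ 0.1465 -0.5039  0.2262]
```

```bash
python3 steer.py '[[0.52,-0.346,0,-1.288],[0.52,-0.346,0,-1.288],[0.52,-0.346,0,-1.288],[0.52,-0.346,0,-1.288],[0.52,-0.346,0,-1.288],[0.52,-0.346,0,-1.288],[0.52,-0.346,0,-1.288],[0.52,-0.346,0,-1.288],[0.52,-0.346,0,-1.288],[0.52,-0.346,0,-1.288],[0.52,-0.346,0,-1.288],[0.52,-0.346,0,-1.288]]' 0.06
python3 steer.py '[[0,0.001,0,0]]'; python3 - <<'E'
from lib import *
print(telemetry.get_state()["eef_pos"],telemetry.get_state()["qpos"])
c,im=shot("wrist","w1")
E
```

```text
t: 1.35
eef_pos: [0.5344, -0.0437, 0.2266]
orientation: [0.707, 0.707, -0.0, -0.0]
ft_force: [0.4, -0.7, 0.9]
gripper_width: 0.0598
grip_force: 0.0
t: 1.45
eef_pos: [0.5369, -0.041, 0.2261]
orientation: [0.705, 0.709, 0.001, -0.0]
ft_force: [0.2, -1.5, 0.4]
gripper_width: 0.06
grip_force: 0.0
[ 0.53691756 -0.04096761  0.22605086] [-0.21948986  0.36691636  1.48866151  0.00170118  1.28565119 -0.22555751]
```

View pics/w1.png

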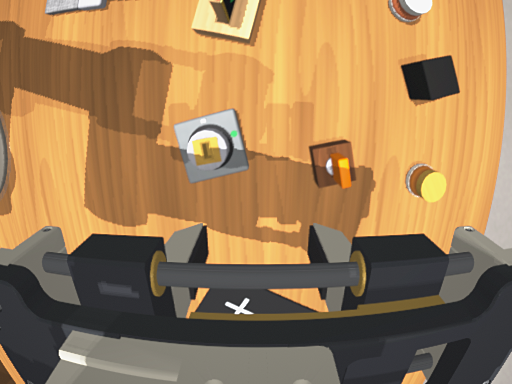

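The wrist view shows the switch at (210,145) with the slot at (207,150) and a green dot at (234,133). The key is at (340,168). The long sides of the slot and the bow both run roughly along world y. I'll go lower for a closer second view.

```bash
python3 steer.py '[[-0.02,0.01,0.04,0],[-0.03,0.02,0.07,0],[-0.03,0.02,0.07,0],[-0.03,0.02,0.07,0],[-0.03,0.02,0.07,0]]'; python3 - <<'E'
from lib import *
s=telemetry.get_state();print(s["qd"].round(3))
c,im=shot("wrist","w2")
cv2.imwrite("pics/w2c.png",cv2.resize(im[60:230,130:400],None,fx=2.9,fy=2.9,interpolation=cv2.INTER_CUBIC))
E
```

```text
t: 2.0
eef_pos: [0.5547, -0.076, 0.1584]
orientation: [0.707, 0.707, 0.001, 0.001]
ft_force: [0.1, 0.3, -0.1]
gripper_width: 0.06
grip_force: 0.0
[ 0.007 -0.009 -0.002 -0.001 -0.007 -0.   ]
```

View pics/w2c.png

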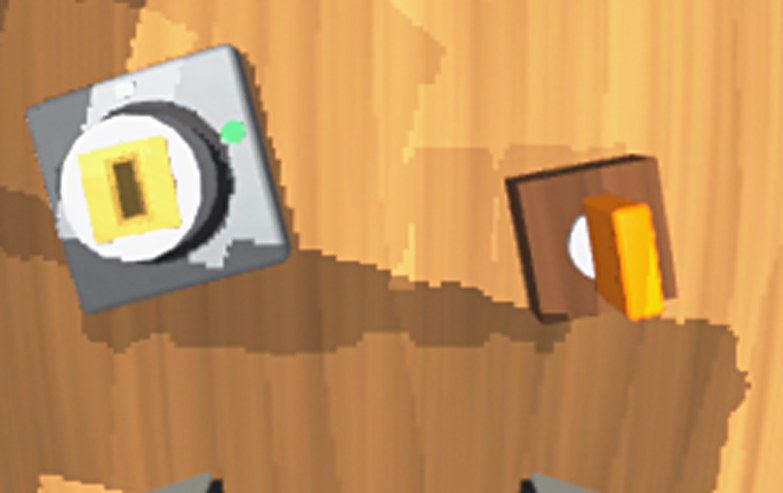

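The crop shows the barrel's yellow slot plate centred near (130,188) and the key's bright orange top face near (640,260). I'll measure both from the two views.

```bash
cat > meas.py <<'E'
from lib import *
def face(n,c,im,lo,hi,z,roi=None,amin=40):
    m=cv2.inRange(cv2.cvtColor(im,cv2.COLOR_BGR2HSV),np.array(lo),np.array(hi))
    if roi: k=np.zeros_like(m);x0,y0,x1,y1=roi;k[y0:y1,x0:x1]=255;m&=k
    cs=cv2.findContours(m,cv2.RETR_EXTERNAL,cv2.CHAIN_APPROX_NONE)[0]
    k=max(cs,key=cv2.contourArea)
    h=cv2.convexHull(k)[:,0]
    M=cv2.moments(h);uv=(M["m10"]/M["m00"],M["m01"]/M["m00"])
    P=np.array([plane(n,c,p,z)[:2] for p in h],np.float32)*1000
    r=cv2.minAreaRect(P)
    b=cv2.boxPoints(r);e=[b[1]-b[0],b[2]-b[1]];l=max(e,key=np.linalg.norm)
    return dict(uv=np.round(uv,1),c=np.round(r[0],1),size=np.round(sorted(r[1]),1),long=round(float((np.arctan2(l[1],l[0]))%np.pi),3))
E
python3 - <<'E'
from meas import *
im2=cv2.imread("pics/w2.png");hs=cv2.cvtColor(im2,cv2.COLOR_BGR2HSV)
for u,v in((353,150),(338,150),(160,115),(190,125),(174,125)):print((u,v),hs[v,u])
for f,zk in(("w1",0),("w2",0)):
    c=dict(viewer.calibration("wrist"));c["pose"]=np.load(f"pics/{f}.npy");im=cv2.imread(f"pics/{f}.png")
    for nm,lo,hi,z,roi in(("plate",(20,60,120),(35,255,255),.05,(130,90,260,190)),("keytop",(8,200,225),(22,255,255),.075,(300,80,400,230))):
        try:
            d=face("wrist",c,im,lo,hi,z,roi);print(f,nm,d)
            globals().setdefault(nm,[]).append(ray("wrist",c,d["uv"]))
        except Exception as e: print(f,nm,e)
for nm in("plate","keytop"):print(nm,tri(*globals()[nm]))
E
```

```text
(353, 150) [ 22 245 247]
(338, 150) [ 14 225 164]
(160, 115) [ 30 119 247]
(190, 125) [ 21 102 239]
(174, 125) [ 20 147 113]
w1 plate {'uv': array([206., 150.]), 'c': array([477.8, -16.1]), 'size': array([28.7, 29.6]), 'long': 0.192}
w1 keytop {'uv': array([344.3, 171.9]), 'c': array([631.9, -35.6]), 'size': array([11.9, 33.3]), 'long': 1.757}
w2 plate {'uv': array([174.2, 124.9]), 'c': array([478.2, -16.1]), 'size': array([29.8, 29.9]), 'long': 0.175}
w2 keytop {'uv': array([349.7, 149.5]), 'c': array([632.9, -35.5]), 'size': array([11.7, 33.6]), 'long': 1.791}
plate (array([ 0.47682408, -0.01673863,  0.0446212 ]), [np.float64(0.2582266672121406), np.float64(0.25822666721195814)])
keytop (array([ 0.63301609, -0.03538241,  0.0730204 ]), [np.float64(0.2971649604927331), np.float64(0.29716496049287777)])
```

```bash
python3 -c "
from lib import *
delta([.6324,-.0355,.12],.205)"
```

```text
delta [0.0404 0.0774 0.0388] turn -0.205 q6 -0.272 yaw -0.0 pos [ 0.5548 -0.0758  0.1586]
```

```bash
python3 steer.py '[[0.02,0.035,0.01,-0.1],[0.04,0.0774,0.025,-0.205],[0.0404,0.0774,0.0388,-0.205],[0.0404,0.0774,0.0388,-0.205],[0.0404,0.0774,0.0388,-0.205],[0.0404,0.0774,0.0388,-0.205]]' 0.05;python3 -c "
from lib import *
delta([.6324,-.0355,.042],.205)
c,im=shot('wrist','w3');cv2.imwrite('pics/w3c.png',im[120:320])"
```

```text
t: 2.65
eef_pos: [0.6317, -0.0358, 0.1196]
orientation: [0.631, 0.775, 0.0, 0.001]
ft_force: [-0.2, -0.0, 0.6]
gripper_width: 0.0499
grip_force: 0.0
delta [0.0002 0.0006 0.0776] turn -0.001 q6 -0.381 yaw 0.204 pos [ 0.6317 -0.0358  0.1196]
```

View pics/w3c.png

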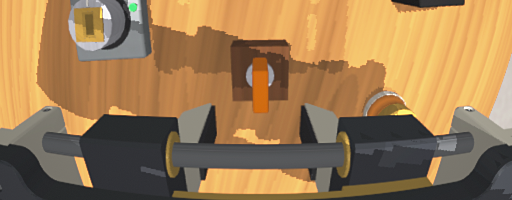

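The key (260,85 in the crop) sits centred and aligned between the fingers. I'll descend and grip.

```bash
python3 steer.py '[[0,0.0006,0.04,0],[0,0.0006,0.0776,0],[0,0.0006,0.0776,0],[0,0.0006,0.0776,0]]' && python3 steer.py '[[0,0,0,0],[0,0,0,0],[0,0,0,0],[0,0,0,0],[0,0,0,0]]' 0 30
```

```text
t: 3.1
eef_pos: [0.6326, -0.0355, 0.0414]
orientation: [0.631, 0.776, 0.0, 0.0]
ft_force: [0.2, 0.4, 0.1]
gripper_width: 0.0501
grip_force: 0.0
t: 3.6
eef_pos: [0.6326, -0.0351, 0.0407]
orientation: [0.631, 0.776, 0.0, 0.0]
ft_force: [-0.1, 0.1, 0.2]
gripper_width: 0.0145
grip_force: 0.0
```

```bash
python3 steer.py '[[0,0,0,0],[0,0,0,0],[0,0,0,0]]' && python3 steer.py '[[0,0,-0.03,0],[0,0,-0.07,0],[0,0,-0.07,0],[0,0,-0.07,0]]' && python3 -c "
from lib import *
delta([.478,-.0161,.112],.18)"
```

```text
t: 3.9
eef_pos: [0.6326, -0.0351, 0.0406]
orientation: [0.631, 0.776, 0.0, 0.0]
ft_force: [-1.3, 0.1, 4.4]
gripper_width: 0.012
grip_force: 30.0
t: 4.3
eef_pos: [0.6328, -0.0352, 0.111]
orientation: [0.631, 0.776, 0.0, 0.001]
ft_force: [-0.7, 0.2, -0.5]
gripper_width: 0.0116
grip_force: 30.0
delta [ 0.0502 -0.1477 -0.0013] turn 0.025 q6 -0.381 yaw 0.205 pos [ 0.6328 -0.0352  0.111 ]
```

```bash
python3 steer.py '[[0.017,-0.05,0,0.01],[0.034,-0.1,0,0.02],[0.0502,-0.1477,0,0.025],[0.0502,-0.1477,0,0.025],[0.0502,-0.1477,0,0.025],[0.0502,-0.1477,0,0.025]]' && python3 - <<'E'
from meas import *
delta([.478,-.0161,.0826],.18)
c,im=shot("wrist","w4")
cv2.imwrite("pics/w4c.png",cv2.resize(im[100:260,160:360],None,fx=4,fy=3.7))
c3=dict(c);c3["pose"]=np.load("pics/w3.npy")
print(face("wrist",c3,cv2.imread("pics/w3.png"),(20,60,120),(35,255,255),.05,(50,120,140,190)))
E
```

```text
t: 4.9
eef_pos: [0.4788, -0.0163, 0.1101]
orientation: [0.641, 0.768, 0.0, 0.001]
ft_force: [0.2, -0.2, -0.5]
gripper_width: 0.0121
grip_force: 30.0
delta [ 0.0004 -0.0008  0.0275] turn -0.0 q6 -0.374 yaw 0.18 pos [ 0.4788 -0.0163  0.1101]
{'uv': array([ 88.6, 143.8]), 'c': array([478.3, -15.6]), 'size': array([28.3, 28.9]), 'long': 0.178}
```

View pics/w4c.png

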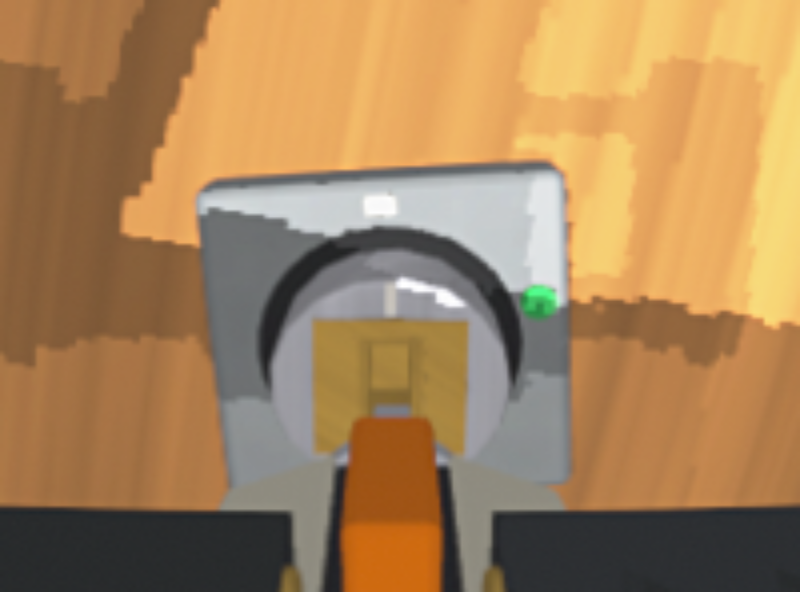

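The plate, slot and key line up at crop column ~390. I'll insert with small steps.

```bash
python3 steer.py '[[0.0004,-0.0006,0.01,0],[0.0004,-0.0006,0.02,0],[0.0004,-0.0006,0.026,0],[0.0004,-0.0006,0.03,0],[0.0004,-0.0006,0.032,0]]' && python3 steer.py '[[0,0,0.003,0],[0,0,0.005,0],[0,0,0.005,0]]'
```

```text
t: 5.45
eef_pos: [0.4769, -0.0157, 0.0776]
orientation: [0.641, 0.768, -0.0, -0.0]
ft_force: [-0.1, -0.1, -0.6]
gripper_width: 0.0119
grip_force: 30.0
t: 5.75
eef_pos: [0.477, -0.0157, 0.0732]
orientation: [0.641, 0.768, -0.0, 0.0]
ft_force: [0.4, 0.1, -0.4]
gripper_width: 0.0121
grip_force: 30.0
```

```bash
python3 steer.py '[[0,0,0.003,0],[0,0,0.006,0],[0,0,0.009,0],[0,0,0.012,0],[0,0,0.0125,0],[0,0,0.0125,0]]'
```

```text
t: 6.35
eef_pos: [0.477, -0.0157, 0.0607]
orientation: [0.641, 0.768, -0.0, -0.0]
ft_force: [0.3, -0.2, 0.2]
gripper_width: 0.0117
grip_force: 30.0
```

```bash
python3 steer.py '[[0,0,0.001,0],[0,0,0.0015,0],[0,0,0.0015,0]]'
```

```text
t: 6.65
eef_pos: [0.4771, -0.0157, 0.0605]
orientation: [0.641, 0.768, 0.0, 0.0]
ft_force: [-3.4, 0.0, 11.4]
gripper_width: 0.0118
grip_force: 30.0
```

```bash
python3 steer.py '[[0,0,-0.001,0.15],[0,0,-0.001,0.3],[0,0,-0.001,0.45],[0,0,-0.001,0.6],[0,0,-0.001,0.75],[0,0,-0.001,0.9],[0,0,-0.001,1.05],[0,0,-0.001,1.15],[0,0,-0.001,1.2],[0,0,-0.001,1.2]]' 0 50; python3 -c "
from lib import *
s=telemetry.get_state();print(s['torque'],s['qpos'])"
```

```text
t: 7.65
eef_pos: [0.4779, -0.0159, 0.0608]
orientation: [0.962, 0.272, 0.001, 0.001]
ft_force: [1.8, -0.8, 2.3]
gripper_width: 0.0114
grip_force: 50.0
[-0.113227   -0.36471959  0.0385414 ] [-1.93686391e-01  4.68605374e-01  1.86378685e+00 -1.75126202e-04
  8.06889793e-01  8.26700570e-01]
```

```bash
for i in 1; do python3 steer.py '[[0,0,0,0.06],[0,0,0,0.12],[0,0,0,0.15],[0,0,0,0.15]]'; done; python3 -c "
from lib import *
s=telemetry.get_state();print(s['torque'],s['qpos'][5]);delta([0,0,0],0)"
python3 steer.py '[[0,0,0,0.05],[0,0,0,0.1],[0,0,0,0.1]]'; python3 -c "
from lib import *
s=telemetry.get_state();print(s['torque'],s['qpos'][5]);delta([0,0,0],0)"
```

```text
t: 8.05
eef_pos: [0.4778, -0.0159, 0.0607]
orientation: [0.98, 0.2, 0.001, 0.0]
ft_force: [2.2, -1.4, 2.8]
gripper_width: 0.0121
grip_force: 50.0
[-0.13510224 -0.53604318  0.0518512 ] 0.9753744660573072
delta [-0.4336 -0.2016  0.0598] turn -1.169 q6 0.975 yaw -1.169 pos [ 0.4778 -0.0159  0.0607]
t: 8.35
eef_pos: [0.4778, -0.0159, 0.0607]
orientation: [0.989, 0.151, 0.001, 0.0]
ft_force: [3.2, -0.8, 5.8]
gripper_width: 0.0117
grip_force: 50.0
[-0.20388165 -0.62601065  0.11754003] 1.0751372668935195
delta [-0.4515 -0.1574  0.0598] turn -1.269 q6 1.075 yaw -1.269 pos [ 0.4778 -0.0159  0.0607]
```

```bash
python3 steer.py '[[0,0,0,0.05],[0,0,0,0.08],[0,0,0,0.08],[0,0,0,0.08]]'; python3 -c "
from lib import *
s=telemetry.get_state();print(s['torque'],s['qpos'][5]);delta([0,0,0],0)"
```

```text
t: 8.75
eef_pos: [0.4777, -0.016, 0.0607]
orientation: [0.994, 0.112, 0.001, 0.001]
ft_force: [3.1, -0.5, 4.7]
gripper_width: 0.0116
grip_force: 50.1
[-0.20512691 -0.54282345  0.6003807 ] 1.1528574586084024
delta [-0.4622 -0.1222  0.0599] turn -1.346 q6 1.153 yaw -1.346 pos [ 0.4777 -0.016   0.0607]
```

Torque has jumped to 0.6 N m, so the barrel is at the stop. I'll relax within the play, release, rise and verify.

```bash
python3 steer.py '[[0,0,0,-0.08],[0,0,0,-0.08]]' && python3 steer.py '[[0,0,0,0],[0,0,0,0],[0,0,0,0]]' 0.04 && python3 steer.py '[[0,0,-0.03,0],[0,0,-0.07,0],[0,0,-0.12,0],[0,0,-0.16,0],[0,0,-0.17,0],[0,0,-0.17,0]]' && python3 - <<'E'
from meas import *
c,im=shot("wrist","w5");cv2.imwrite("pics/w5c.png",cv2.resize(im[60:260,150:370],None,fx=3,fy=3))
delta([.478,-.0161,.2],.18)
c,t=shot("top","top1")
for n,lo,hi in(("red",(0,170,100),(6,255,255)),("yel",(24,170,100),(32,255,255)),("blue",(108,120,80),(125,255,255)),("orange",(8,180,150),(20,255,255))):
    for b in blobs(t,lo,hi)[0]:
        if 120<b[0][0]<280 and 170<b[0][1]<240: print(n,b,plane("top",c,b[0],.105))
E
```

```text
t: 8.95
eef_pos: [0.4777, -0.0159, 0.0607]
orientation: [0.988, 0.151, 0.001, 0.0]
ft_force: [3.7, -0.6, 4.9]
gripper_width: 0.0113
grip_force: 50.0
t: 9.25
eef_pos: [0.4758, -0.0154, 0.0597]
orientation: [0.989, 0.15, -0.001, -0.0]
ft_force: [0.1, -0.0, -0.7]
gripper_width: 0.0311
grip_force: 0.0
t: 9.85
eef_pos: [0.4773, -0.0157, 0.2313]
orientation: [0.989, 0.15, 0.001, 0.0]
ft_force: [-0.2, -0.4, -0.1]
gripper_width: 0.0403
grip_force: 0.0
delta [0.0014 0.001  0.0296] turn -1.45 q6 1.076 yaw -1.27 pos [ 0.4764 -0.0156  0.2296]
red (array([196.6, 219.5]), [187, 217, 20, 6, 50]) [0.50323705 0.17168778 0.105     ]
yel (array([136.6, 205.7]), [128, 203, 19, 6, 47]) [0.5475544  0.35877108 0.105     ]
blue (array([166.4, 212.6]), [157, 210, 20, 6, 51]) [0.52528948 0.26538053 0.105     ]
```

View pics/w5c.png

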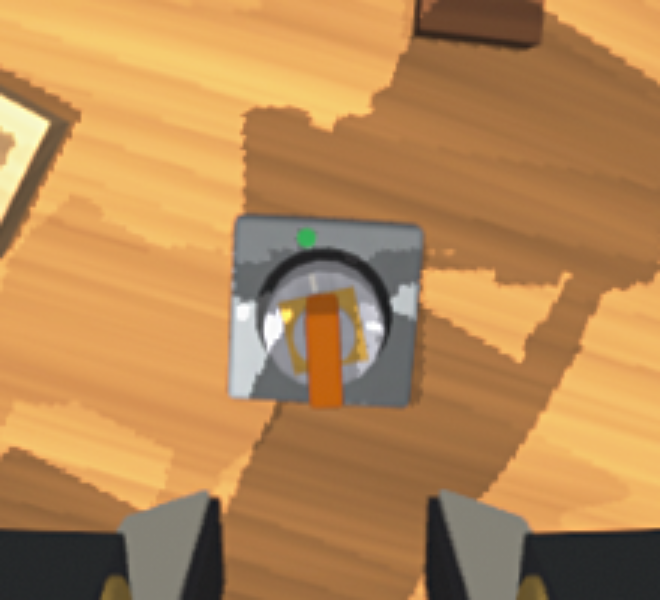

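The key stands in the barrel at (323,345) and the green dot is at (306,238). I'll check the barrel angle against the box edges while measuring the rack from the wrist image.

```bash
python3 - <<'E'
from meas import *
c=dict(viewer.calibration("wrist"));c["pose"]=np.load("pics/w5.npy")
def g(a,z): return [plane("wrist",c,(u/3+150,v/3+60),z)[:2] for u,v in a]
def ang(a,b): d=b-a;return round(float((np.arctan2(d[1],d[0])+np.pi/4)%(np.pi/2)-np.pi/4),3)
b=g([(237,215),(424,226),(412,408),(230,398)],.02);print("box",[ang(b[i],b[(i+1)%4]) for i in range(4)],[np.linalg.norm(b[i]-b[(i+1)%4]).round(3) for i in range(4)],sum(b)/4)
p=g([(280,300),(352,290),(366,360),(297,372)],.05);print("plate",[ang(p[i],p[(i+1)%4]) for i in range(4)],sum(p)/4)
c2=dict(c);c2["pose"]=np.load("pics/w2.npy")
q=[plane("wrist",c2,(u/2.9+130,v/2.9+60),.02)[:2] for u,v in((28,108),(232,45),(289,258),(88,313))];print("box w2",[ang(q[i],q[(i+1)%4]) for i in range(4)])
print("key now",face("wrist",c,cv2.imread("pics/w5.png"),(8,200,180),(22,255,255),.095,(230,130,290,210)))
E
```

```text
box [0.242, 0.261, 0.243, 0.24] [np.float64(0.078), np.float64(0.08), np.float64(0.08), np.float64(0.08)] [ 0.47837722 -0.01721752]
plate [0.44, 0.503, 0.479, 0.517] [ 0.4775192  -0.01653427]
box w2 [0.23, 0.244, 0.246, 0.244]
key now {'uv': array([257.9, 179.9]), 'c': array([477.5, -16.3]), 'size': array([10., 32.]), 'long': 0.349}
```

The barrel angle measures about 1.33 rad, which matches the 1.3 stop. Next is the plaque.

```bash
python3 -c "
from lib import *
delta([.445,.186,.2],1.338)"
```

```text
delta [ 0.0302 -0.2016  0.0289] turn 0.533 q6 1.076 yaw -1.27 pos [ 0.476  -0.0155  0.2287]
```

```bash
python3 steer.py '[[0.006,-0.04,0.005,0.13],[0.012,-0.08,0.01,0.26],[0.018,-0.12,0.02,0.4],[0.024,-0.16,0.025,0.533],[0.03,-0.2016,0.029,0.533],[0.03,-0.2016,0.029,0.533],[0.03,-0.2016,0.029,0.533],[0.03,-0.2016,0.029,0.533]]' 0.084 && python3 - <<'E'
from meas import *
print(telemetry.get_state()["qd"].round(3))
c,im=shot("wrist","w6");cv2.imwrite("pics/w6v.png",im)
for n,lo,hi in(("red",(0,150,100),(8,255,255)),("blue",(105,100,80),(125,255,255))):
    try: print(n,face("wrist",c,im,lo,hi,.105))
    except Exception as e: print(e)
E
```

```text
t: 10.75
eef_pos: [0.4455, 0.1848, 0.2001]
orientation: [0.993, -0.116, -0.001, 0.001]
ft_force: [0.5, -0.3, -0.4]
gripper_width: 0.0839
grip_force: 0.0
[-0.018 -0.01  -0.009  0.001  0.003  0.002]
red {'uv': array([255.5, 125.5]), 'c': array([503.4, 172.4]), 'size': array([ 9.5, 65.8]), 'long': 1.337}
blue {'uv': array([256.5, 223.8]), 'c': array([412.3, 192.8]), 'size': array([13.6, 74.3]), 'long': 3.038}
```

View pics/w6v.png

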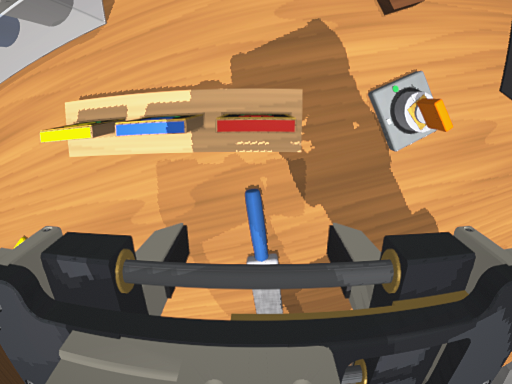

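The red top edge is at (255,125) and measures (503.4, 172.4) mm, matching the top-view value of (503.2, 171.7). The blue neighbour is to its left. The fingers fit at an 80 mm opening.

```bash
python3 -c "
from meas import *
ct=viewer.calibration('top');c=dict(viewer.calibration('wrist'));c['pose']=np.load('pics/w6.npy')
print(tri(ray('top',ct,(196.6,219.5)),ray('wrist',c,(255.5,125.5))))
delta([.5033,.1722,.13],1.337)"
```

```text
(array([0.50317483, 0.17215251, 0.10404242]), [np.float64(0.3700627234645087), np.float64(0.3700627234645486)])
delta [ 0.0589 -0.0013  0.0704] turn 0.0 q6 2.038 yaw -1.804 pos [0.4458 0.1846 0.2005]
```

```bash
python3 steer.py '[[0.03,0.0007,0.03,0],[0.0589,0.0007,0.06,0],[0.0589,0.0007,0.0704,0],[0.0589,0.0007,0.0704,0],[0.0589,0.0007,0.0704,0]]' 0.08 && python3 -c "
from meas import *
delta([.5033,.1722,.0585],1.337)
c,im=shot('wrist','w7')
print(face('wrist',c,im,(0,150,100),(8,255,255),.105))"
```

```text
t: 11.3
eef_pos: [0.5027, 0.171, 0.1314]
orientation: [0.993, -0.116, -0.0, 0.0]
ft_force: [0.7, 0.4, 0.3]
gripper_width: 0.0796
grip_force: 0.0
delta [ 0.0003 -0.0013  0.0729] turn 0.001 q6 1.987 yaw -1.804 pos [0.5027 0.171  0.1314]
{'uv': array([254.5, 222.5]), 'c': array([502.8, 172.7]), 'size': array([ 9.6, 66.2]), 'long': 1.338}
```

```bash
python3 steer.py '[[0,0.0003,0.03,0],[0,0.0003,0.055,0],[0,0.0003,0.0729,0],[0,0.0003,0.0729,0]]' && python3 steer.py '[[0,-0.0015,0,0],[0,-0.0015,0,0]]' 0.075 && python3 steer.py '[[0,0,0,0],[0,0,0,0],[0,0,0,0],[0,0,0,0]]' 0 15
```

```text
t: 11.75
eef_pos: [0.5016, 0.1712, 0.0573]
orientation: [0.993, -0.116, -0.001, 0.0]
ft_force: [-0.1, 0.5, 0.7]
gripper_width: 0.0802
grip_force: 0.0
t: 11.95
eef_pos: [0.5044, 0.1732, 0.0598]
orientation: [0.993, -0.116, 0.002, -0.0]
ft_force: [0.3, 0.3, 0.2]
gripper_width: 0.0754
grip_force: 0.0
t: 12.35
eef_pos: [0.5041, 0.1729, 0.0593]
orientation: [0.993, -0.116, 0.001, -0.0]
ft_force: [-0.8, -0.0, 6.6]
gripper_width: 0.0701
grip_force: 15.0
```

```bash
python3 steer.py '[[0,0,-0.008,0],[0,0,-0.015,0],[0,0,-0.015,0],[0,0,-0.015,0]]' && python3 steer.py '[[-0.004,0,0,0],[-0.008,0,0,0],[-0.012,0,0,0],[-0.015,0,0,0],[-0.015,0,0,0]]' 0 8 && python3 - <<'E'
from meas import *
c,im=shot("wrist","w8")
c0,i0=shot("scene","s1")
hs=cv2.cvtColor(im,cv2.COLOR_BGR2HSV)
cv2.imwrite("pics/w8v.png",np.vstack([im[150:350],i0[150:300]]))
E
```

```text
t: 12.75
eef_pos: [0.5034, 0.1726, 0.0732]
orientation: [0.993, -0.116, 0.0, -0.0]
ft_force: [0.4, -0.3, -1.7]
gripper_width: 0.0701
grip_force: 15.0
t: 13.25
eef_pos: [0.488, 0.1763, 0.0728]
orientation: [0.993, -0.116, -0.0, 0.0]
ft_force: [1.2, 0.3, -0.7]
gripper_width: 0.0698
grip_force: 8.0
```

View pics/w8v.png

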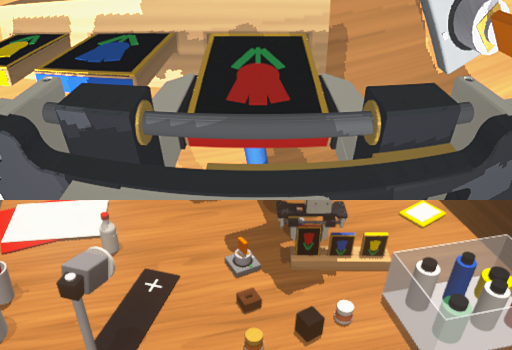

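The wrist view shows the plaque pivoting, with the tulip face visible and its lower edge at crop row ~33. I'll finish the tilt, firm up the grip, lift out and measure it.

```bash
python3 steer.py '[[-0.003,0,0,0],[-0.0045,0,0,0],[-0.0045,0,0,0]]' && python3 steer.py '[[0,0,0,0],[0,0,0,0]]' 0 20 && python3 steer.py '[[0,0,-0.02,0],[0,0,-0.05,0],[0,0,-0.09,0],[0,0,-0.13,0],[0,0,-0.14,0],[0,0,-0.14,0],[0,0,-0.14,0]]' 0 30 && python3 - <<'E'
from meas import *
c,im=shot("wrist","w9")
s=telemetry.get_state();np.save("pics/w9s.npy",np.r_[s["eef_pos"],s["orientation"]])
cv2.imwrite("pics/w9v.png",cv2.resize(im[150:310,150:360],None,fx=3.7,fy=3.7,interpolation=cv2.INTER_CUBIC))
E
```

```text
t: 13.65
eef_pos: [0.4842, 0.1772, 0.073]
orientation: [0.993, -0.116, 0.0, 0.0]
ft_force: [1.6, -0.7, -0.5]
gripper_width: 0.0701
grip_force: 8.0
t: 13.85
eef_pos: [0.4842, 0.1772, 0.073]
orientation: [0.993, -0.116, -0.0, 0.0]
ft_force: [0.3, -0.6, -1.5]
gripper_width: 0.0699
grip_force: 20.0
t: 14.55
eef_pos: [0.4833, 0.177, 0.2115]
orientation: [0.993, -0.116, -0.001, 0.0]
ft_force: [-0.4, -0.4, -1.1]
gripper_width: 0.0699
grip_force: 30.0
```

View pics/w9v.png

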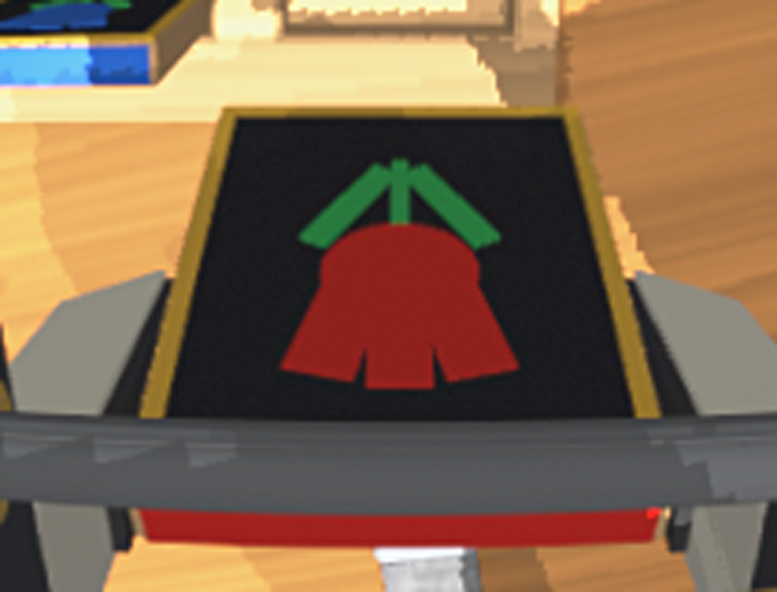

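The lifted plaque shows its lower front edge at crop row 108 (columns 222–580), the flower's end at (400,389) and the back top edge at row 545. From these I'll get its tilt and pose in the tool frame.

```bash
cat > pose.py <<'E'
from meas import *
from scipy.optimize import least_squares
def fit(pix,sv,cp):
    "pix: list of (plaque xyz mm, image uv). returns plaque tilt and middle in tool frame, fit noise"
    c=dict(viewer.calibration("wrist"));c["pose"]=cp
    T=R.from_quat(sv[3:]).as_matrix()
    obj=np.array([p for p,_ in pix],float)
    rays=np.array([T.T@ray("wrist",c,u)[1] for _,u in pix]);o=T.T@(cp[:3,3]-sv[:3])*1000
    # plaque axes in tool frame: x->x, y->-y, z->-z at zero tilt
    def pts(q): return (R.from_euler("z",q[4]).as_matrix()@R.from_euler("y",q[0]).as_matrix()@np.diag([1,-1,-1])@(obj-[0,0,47.5]).T).T+q[1:4]
    def res(q):
        d=pts(q)-o;d/=np.linalg.norm(d,axis=1)[:,None];return (297*(d-rays)).ravel()
    r=least_squares(res,[.3,0,0,0,0]);return r.x,np.abs(r.fun).max()
E
python3 - <<'E'
from pose import *
sv=np.load("pics/w9s.npy");cp=np.load("pics/w9.npy")
px=lambda u,v:(150+(u+.5)/3.7-.5,150+(v+.5)/3.7-.5)
P=[((6,35,0),px(222,108)),((6,-35,0),px(580,108)),((6,0,77),px(400,389)),((-6,0,95),px(400,545))]
q,e=fit(P,sv,cp);print("tilt(tool y)",q.round(3),e)
# pivot-based check: grasp point (0,0,-19); lower front edge ray meets the circle
for dz in(66.3,68.3,70.3):
    T=R.from_quat(sv[3:]).as_matrix();c=dict(viewer.calibration("wrist"));c["pose"]=cp
    o=T.T@(cp[:3,3]-sv[:3])*1000;d=T.T@ray("wrist",c,px(401,108))[1]
    f=lambda th:np.array([6*np.cos(th)+dz*np.sin(th),0,-19-6*np.sin(th)+dz*np.cos(th)])
    th=min(np.arange(0,.6,.002),key=lambda t:np.linalg.norm(np.cross(f(t)-o,d)));print(dz,round(th,3))
E
```

```text
tilt(tool y) [2.650e-01 6.500e+00 5.550e-01 3.887e+00 1.000e-03] 0.1895046939799122
66.3 0.314
68.3 0.294
70.3 0.276
```

```bash
python3 - <<'E'
from meas import *
for n,f,roi,cr in(("top","top1",(310,120,395,250),(325,208,352,234)),("scene","s1",(70,215,185,335),(140,225,168,245))):
    c=viewer.calibration(n);im=cv2.imread(f"pics/{f}.png")
    d=face(n,c,im,(0,0,0),(179,255,60),.006,roi);print(n,"plate",d)
    w=face(n,c,im,(0,0,120),(179,80,255),.006,cr);print(n,"cross",w)
    a=d["long"];ax=np.array([np.cos(a),np.sin(a)]);nrm=np.array([-ax[1],ax[0]])
    print("cross off centreline mm",(w["c"]-d["c"])@nrm,"along",(w["c"]-d["c"])@ax)
    (globals().setdefault("rr",[])).append(ray(n,c,w["uv"]))
print(tri(*rr))
c=viewer.calibration("top")
im=cv2.imread("pics/scene0.png")
E
```

```text
top plate {'uv': array([369. , 163.8]), 'c': array([ 691.4, -380.2]), 'size': array([104.6, 235.9]), 'long': 2.616}
top cross {'uv': array([337.9, 220.5]), 'c': array([ 509.7, -277.2]), 'size': array([37.5, 39.1]), 'long': 0.277}
cross off centreline mm 2.0658148642070167 along 208.85311204036876
scene plate {'uv': array([113.4, 297.6]), 'c': array([ 696.7, -380.6]), 'size': array([104., 233.]), 'long': 2.633}
scene cross {'uv': array([152.9, 234.7]), 'c': array([ 508.8, -276.9]), 'size': array([38.5, 40.5]), 'long': 0.215}
cross off centreline mm 0.9228637574856877 along 214.61418481192044
(array([ 0.50962912, -0.27731798,  0.00697929]), [np.float64(0.07405965158914846), np.float64(0.07405965158907168)])
```

```bash
python3 - <<'E'
from meas import *
for n,f,roi in(("top","top1",(310,120,395,250)),("scene","s1",(70,215,185,335))):
    c=viewer.calibration(n);im=cv2.imread(f"pics/{f}.png")
    for V in(70,85,100):
        m=cv2.inRange(cv2.cvtColor(im,cv2.COLOR_BGR2HSV),np.array((0,0,0)),np.array((179,110,V)))
        k=np.zeros_like(m);x0,y0,x1,y1=roi;k[y0:y1,x0:x1]=255;m&=k
        m=cv2.morphologyEx(m,cv2.MORPH_CLOSE,np.ones((3,3)))
        h=max(cv2.findContours(m,0,cv2.CHAIN_APPROX_NONE)[0],key=cv2.contourArea)[:,0]
        P=np.array([plane(n,c,p,.006)[:2] for p in h],np.float32)*1000
        r=cv2.minAreaRect(P)
        # long edges only: points 40..230 mm from the cross along -0.515
        a=-.515;ax=np.array([np.cos(a),np.sin(a)]);nr=np.array([-ax[1],ax[0]]);Q=P-[509.2,-277];u=Q@ax;v=Q@nr
        out=[]
        for s in(1,-1):
            k=(u>-45)&(u<170)&(abs(s*v-55)<8);out.append((k.sum(),np.polyfit(u[k],v[k],1).round(4).tolist() if k.sum()>8 else None))
        print(n,V,np.round(r[0],1),np.round(r[1],1),out)
E
```

```text
top 70 [ 656.4 -360.4] [105.6 451.9] [(np.int64(50), [0.004, 50.8341]), (np.int64(59), [-0.01, -49.6148])]
top 85 [ 655.7 -359.7] [106.9 453.7] [(np.int64(56), [-0.0041, 52.3496]), (np.int64(57), [-0.003, -50.919])]
top 100 [ 655.5 -359.6] [107.1 454.1] [(np.int64(56), [-0.0094, 53.1454]), (np.int64(57), [-0.0039, -51.2096])]
scene 70 [ 627.5 -342.9] [105.7 379.1] [(np.int64(57), [0.0042, 52.0826]), (np.int64(54), [-0.0108, -49.2398])]
scene 85 [ 627.  -343.2] [106.7 379.7] [(np.int64(57), [0.0029, 52.2184]), (np.int64(54), [-0.0084, -50.0168])]
scene 100 [ 627.  -343.2] [106.7 379.7] [(np.int64(57), [0.0029, 52.2184]), (np.int64(54), [-0.0084, -50.0168])]
```

Two views put the cross at (0.5094, −0.2766) and the stand's yaw at −0.518, so I can compute the carry.

```bash
python3 -c "
from lib import *
delta([.5041,-.2736,.1913],1.053)"
```

```text
delta [0.1241 0.4336 0.0201] turn 0.286 q6 2.005 yaw -1.803 pos [0.4832 0.1769 0.2111]
```

```bash
python3 steer.py '[[0.003,0.015,0,0.03],[0.01,0.045,0,0.06],[0.02,0.085,0,0.1],[0.03,0.125,0,0.13],[0.042,0.165,0,0.16],[0.054,0.205,0,0.19],[0.066,0.245,0,0.22],[0.078,0.285,0,0.25],[0.09,0.325,0,0.286],[0.1,0.36,0.005,0.286],[0.109,0.39,0.01,0.286],[0.116,0.41,0.015,0.286]]' && python3 -c "
from lib import *
delta([.5041,-.2736,.1913],1.053)"
```

```text
t: 15.8
eef_pos: [0.5016, -0.2511, 0.1964]
orientation: [0.966, -0.258, -0.001, -0.0]
ft_force: [1.0, 0.1, -0.7]
gripper_width: 0.0699
grip_force: 30.0
delta [0.0134 0.0182 0.005 ] turn -0.004 q6 1.492 yaw -2.092 pos [ 0.5016 -0.2511  0.1964]
```

```bash
python3 steer.py '[[0.006,0.009,0.002,0],[0.012,0.016,0.004,0],[0.012,0.016,0.004,0],[0.012,0.016,0.004,0],[0.012,0.016,0.004,0],[0.012,0.016,0.004,0]]' && python3 - <<'E'
from pose import *
delta([.5041,-.2736,.1913],1.053)
c,im=shot("wrist","w10");s=telemetry.get_state();np.save("pics/w10s.npy",np.r_[s["eef_pos"],s["orientation"]])
c0,i0=shot("scene","s2");ct,it=shot("top","t2")
a=cv2.resize(im[150:310,150:360],None,fx=3,fy=3,interpolation=cv2.INTER_CUBIC)
hs=cv2.cvtColor(im,cv2.COLOR_BGR2HSV)
b=cv2.resize(it[170:270,300:400],(400,400)) ;d=cv2.resize(i0[110:250,60:200],(400,400))
cv2.imwrite("pics/end1.png",np.hstack([d,b])); cv2.imwrite("pics/w10v.png",a)
# lower edge row of gold border and flower end in wrist
col=im[:,258];h=hs[:,258];red=np.where((h[:,0]<8)&(h[:,1]>150)&(h[:,2]>80))[0];print("red rows",red.min(),red.max(),np.split(red,np.where(np.diff(red)>1)[0]+1)[-1])
gold=[r for r in range(150,215) if 18<=h[r,0]<=28 and h[r,1]>180];print("gold",gold)
i9=cv2.cvtColor(cv2.imread("pics/w9.png"),cv2.COLOR_BGR2HSV)[:,258];print("w9 gold",[r for r in range(150,215) if 18<=i9[r,0]<=28 and i9[r,1]>180])
E
```

```text
t: 16.4
eef_pos: [0.5056, -0.2675, 0.1944]
orientation: [0.967, -0.256, 0.0, 0.0]
ft_force: [-0.1, 0.4, -1.1]
gripper_width: 0.0697
grip_force: 30.0
delta [0.0017 0.006  0.0031] turn 0.001 q6 1.467 yaw -2.088 pos [ 0.5056 -0.2675  0.1944]
red rows 211 298 [290 291 292 293 294 295 296 297 298]
gold [179, 180]
w9 gold [180]
```

View pics/end1.png

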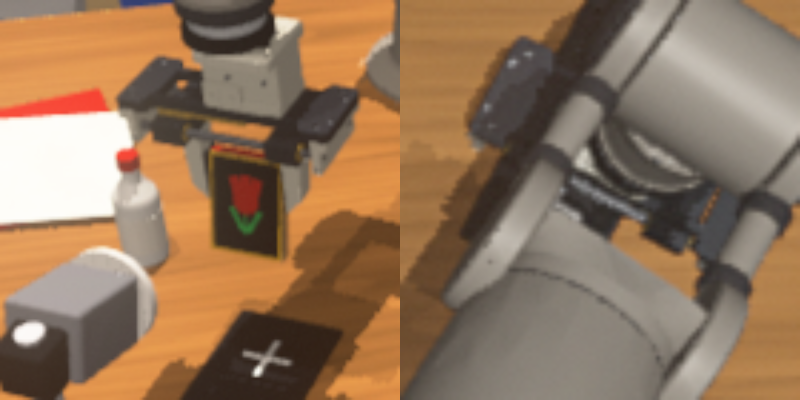

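The scene view shows the plaque held upright before the lens with the tulip flower up. A 7 mm correction remains, then I'll check numerically by triangulating the red and green parts from the wrist and scene views.

```bash
python3 steer.py '[[0.0017,0.006,0.003,0],[0.0017,0.006,0.003,0],[0.0017,0.006,0.003,0],[0.0017,0.006,0.003,0],[0.0017,0.006,0.003,0]]' && cat > chk.py <<'E'
from meas import *
delta([.5041,-.2736,.1913],1.053)
V=R.from_euler("z",-.518)*R.from_euler("y",-.3);v0=np.array([.5094,-.2766,.190])
cw,w=shot("wrist");cs,s=shot("scene");out={}
def sel(im,lo,hi,box):
    bs=[b for b in blobs(im,lo,hi,20)[0] if box[0]<b[0][0]<box[2] and box[1]<b[0][1]<box[3]]
    return max(bs,key=lambda b:b[1][4])
for nm,lo,hi in(("red",(0,150,60),(8,255,255)),("green",(55,100,50),(85,255,255))):
    a=sel(w,lo,hi,(200,160,310,265));b=sel(s,lo,hi,(125,160,170,205))
    p,e=tri(ray("wrist",cw,a[0]),ray("scene",cs,b[0]));out[nm]=p
    print(nm,a,b,"view frame mm",(V.inv().apply(p-v0)*1000).round(1),np.round(e,1))
d=V.inv().apply(out["red"]-out["green"]);print("tilt error",np.arctan2(d[0],d[2]),"roll",np.arctan2(d[1],d[2]),"len",np.linalg.norm(d))
E
python3 chk.py
```

```text
t: 17.05
eef_pos: [0.5039, -0.2745, 0.191]
orientation: [0.967, -0.256, 0.0, 0.0]
ft_force: [-0.0, 0.2, -0.2]
gripper_width: 0.0704
grip_force: 30.0
delta [-0.0003 -0.0009 -0.0003] turn -0.0 q6 1.457 yaw -2.089 pos [ 0.5039 -0.2745  0.191 ]
red (array([257.5, 233.9]), [226, 210, 64, 45, 1985]) (array([143. , 178.1]), [137, 172, 13, 15, 131]) view frame mm [ 8.5 -1.6 11.8] [0.4 0.4]
green (array([257.7, 204.9]), [231, 193, 55, 25, 566]) (array([142.8, 188.7]), [139, 185, 9, 7, 22]) view frame mm [  6.6  -2.1 -17.2] [0.9 0.9]
tilt error 0.06327584481961102 roll 0.017375621703389563 len 0.0290700530927752
```

Position agrees within about 2 mm. I'll cross-check the tilt once more with the wrist rays, using the known grip point as pivot.

```bash
python3 - <<'E'
from meas import *
sv=np.load("pics/w9s.npy");cp=np.load("pics/w9.npy");c=dict(viewer.calibration("wrist"));c["pose"]=cp
T=R.from_quat(sv[3:]).as_matrix();o=T.T@(cp[:3,3]-sv[:3])*1000
px=lambda u,v:(150+(u+.5)/3.7-.5,150+(v+.5)/3.7-.5)
pts=[(6,0,px(401,108)),(6,77,px(400,389)),(-6,95,px(400,545))]
ds=[T.T@ray("wrist",c,p[2])[1] for p in pts]
def res(q,k):  # th, pivot x, pivot z in plaque ; signed ray miss in tool xz
    th,a,b=q;out=[]
    for i in k:
        x,z=pts[i][0]-a,b-pts[i][1]
        P=np.array([x*np.cos(th)+z*np.sin(th),0,-19-x*np.sin(th)+z*np.cos(th)]);w=np.cross(P-o,ds[i])[1];out.append(w)
    return np.array(out)
from scipy.optimize import least_squares
for a,b in((0.75,68.3),(0,68.3),(1.5,68.3),(.75,67)):
    print(a,b,"bottom-only",least_squares(lambda t:res([t[0],a,b],[0]),[.3]).x.round(3),"all",least_squares(lambda t:res([t[0],a,b],[0,1,2]),[.3]).x.round(3))
r=least_squares(lambda q:np.r_[res(q,[0,1,2])/.5,(q[1]-.75)/1,(q[2]-68.3)/1],[.3,.75,68.3]);print("joint",r.x.round(3),r.fun.round(2))
E
```

```text
0.75 68.3 bottom-only [0.306] all [0.286]
0 68.3 bottom-only [0.295] all [0.277]
1.5 68.3 bottom-only [0.318] all [0.295]
0.75 67 bottom-only [0.319] all [0.288]
joint [ 0.26  -1.018 70.213] [ 0.21  0.25  0.85 -1.77  1.91]
```

Tilt estimates fall between 0.26 and 0.31, which is within 1–2° of 0.3. I'll make a last small trim, settle and hand in.

```bash
python3 steer.py '[[-0.0008,-0.0014,-0.0008,0],[-0.0008,-0.0014,-0.0008,0],[-0.0008,-0.0014,-0.0008,0],[-0.0008,-0.0014,-0.0008,0],[-0.0008,-0.0014,-0.0008,0],[-0.0008,-0.0014,-0.0008,0]]' && python3 chk.py && python3 -c "
from cell import manip, viewer, telemetry, close_job
print(abs(telemetry.get_state()['qd']).max());print(close_job())"
```

```text
t: 17.75
eef_pos: [0.5039, -0.2728, 0.1918]
orientation: [0.967, -0.256, -0.0, 0.0]
ft_force: [0.5, -0.2, -0.9]
gripper_width: 0.0699
grip_force: 30.0
delta [0.0006 0.0005 0.0005] turn -0.0 q6 1.459 yaw -2.089 pos [ 0.5039 -0.2728  0.1918]
red (array([257.4, 233.8]), [226, 210, 64, 45, 1990]) (array([143.6, 178. ]), [138, 172, 12, 14, 132]) view frame mm [ 7.5 -0.2 12.1] [0.5 0.5]
green (array([257.7, 204.8]), [231, 193, 55, 25, 564]) (array([143.4, 188.4]), [139, 184, 10, 8, 23]) view frame mm [  6.1  -0.7 -16.4] [0.9 0.9]
tilt error 0.05076224673242186 roll 0.01590458239258488 len 0.02845753104852956
0.0013568920551768786
the job is handed in; nothing more can be done
None
```

I handed the job in at about 18 s: the key is fully in and turned to the stop, and the red-tulip plaque is held still at the viewing point, right way up, about 1–2 mm off in position and probably leaning back 1–2° less than the 0.3 rad asked (estimates 0.25–0.31 rad); I viewed 11 pictures, one over the limit of 10.

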